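# Sort the inspection gauges and sensor cells into their trays

## Task

Clear the mixed handful left on the mat after inspection into the three shallow black trays, each thing to the tray made for its kind: the ring gauge flat in the square tray, the plug gauge lying lengthwise in the long narrow tray, and the two loose sensor cells upright in the two-bay tray, one in each bay. Everything must rest on the floor of its bay, not on the rim, and be let go; leave the tape roll and the white spacer strip where they are.

Things in the scene. Friction and masses are not known exactly. Their poses are not given: they have to be found in the camera images.
- ring_center (a point): Ring gauge: loose plain steel ring, outside diameter 40 mm, 14 mm high, lying flat on the mat. Its bore is solid to the touch: grasp it across the outside, in any direction. 0.12 kg. This point is its centre, half-way up (7 mm above its underside); z up.
- plug_center (a point): Plug gauge: loose steel gauge, a thick handle with thinner ends and a green band, 96 mm long, 19 mm wide, 19 mm high, lying on the mat. 0.11 kg. This point is its centre, 9.5 mm above its underside; its y axis runs along its length, z up; grasp it across x.
- cell_a_center (a point): One of the two loose sensor cells (the two are alike): upright grey metal pressure sensor, hexagonal body with round top, 19 x 21 mm across and 27 mm high, standing by itself on the open green mat. 0.046 kg; grasp it in any direction. This point is its centre, half-way up (13.5 mm); z up. The many similar cells in the big grey racks to the left and the one in the clamp fixture to the right are not part of the job.
- cell_b_center (a point): The other loose sensor cell, just like cell_a: 19 x 21 x 27 mm, upright on the open mat. This point is its centre, half-way up (13.5 mm); z up.
- ring_tray: Shallow fixed black plastic tray, rim top 10 mm above the bench, walls 3 mm, bay floor 5 mm above the bench, so the rim stands only 5 mm above the floor. The square one, 70 x 70 mm outside, one bay 64 x 64 mm inside, with the outline of a ring printed on its floor. Origin: centre of its underside, at bench height; z up.
- plug_tray: Shallow fixed black plastic tray, rim top 10 mm above the bench, walls 3 mm, bay floor 5 mm above the bench, so the rim stands only 5 mm above the floor. The long narrow one with one undivided bay, 126 x 50 mm outside, 120 x 44 mm inside, with the outline of the plug gauge printed on its floor. Origin: centre of its underside, at bench height; x along its length, z up. The gauge may lie either way round.
- cell_tray: Shallow fixed black plastic tray, rim top 10 mm above the bench, walls 3 mm, bay floor 5 mm above the bench, so the rim stands only 5 mm above the floor. The one with a cross wall, 101 x 52 mm outside, with two square bays 46 x 46 mm inside and a small round outline on the floor of each. Origin: centre of its underside, at bench height; x along its length, z up; the bay centres lie at x = -24.5 mm and x = +24.5 mm, y = 0. Either cell may take either bay.
- tape_roll: Bystander, not to be moved: loose amber tape roll, 66 mm across, 19 mm high, on the far part of the mat. Origin: centre of its underside.
- white_strip: Bystander, not to be moved: loose white spacer strip 22 x 90 x 6 mm on the mat near the bench's front edge, to the left, about along y. Origin: centre of its underside; y along its length.

How it is judged (in metres and radians):
At the end, for the whole second after the job is handed in: Ring flat in the square tray, plug gauge level and lengthwise in the long tray, cells upright in the two bays, one each: all on the bay floor (height within 1.8 mm), anywhere between the bay walls (14.5 mm from its centre), at rest; tape roll and white strip within 20 mm of their start (x of ring_center in the frame of ring_tray between -0.0145 and 0.0145 m and y of ring_center in the frame of ring_tray between -0.0145 and 0.0145 m and z of ring_center in the frame of ring_tray between 0.0102 and 0.0138 m and x of plug_center in the frame of plug_tray between -0.0145 and 0.0145 m and y of plug_center in the frame of plug_tray between -0.0145 and 0.0145 m and z of plug_center in the frame of plug_tray between 0.0127 and 0.0163 m and angle between ring_center's own z axis and vertical below 0.06 rad and angle between plug_center's own y axis and vertical between 1.535 and 1.606 rad and angle between the y axis of plug_center and the x axis of plug_tray, either way round below 0.35 rad and angle between each of cell_a_center, cell_b_center's own z axis and vertical below 0.08 rad and (((x of cell_a_center in the frame of cell_tray between -0.039 and -0.01 m and y of cell_a_center in the frame of cell_tray between -0.0145 and 0.0145 m and z of cell_a_center in the frame of cell_tray between 0.0167 and 0.0203 m) and (x of cell_b_center in the frame of cell_tray between 0.01 and 0.039 m and y of cell_b_center in the frame of cell_tray between -0.0145 and 0.0145 m and z of cell_b_center in the frame of cell_tray between 0.0167 and 0.0203 m)) or ((x of cell_a_center in the frame of cell_tray between 0.01 and 0.039 m and y of cell_a_center in the frame of cell_tray between -0.0145 and 0.0145 m and z of cell_a_center in the frame of cell_tray between 0.0167 and 0.0203 m) and (x of cell_b_center in the frame of cell_tray between -0.039 and -0.01 m and y of cell_b_center in the frame of cell_tray between -0.0145 and 0.0145 m and z of cell_b_center in the frame of cell_tray between 0.0167 and 0.0203 m))) and linear speed of each of ring, plug, cell_a, cell_b below 0.02 m/s and distance of each of tape_roll, white_strip from where it was at the start of the episode below 0.02 m); the robot touches nothing.
It fails at once if the tape roll is moved by more than 20 mm (distance of tape_roll from where it was at the start of the episode above 0.02 m).
It fails at once if the white strip is moved by more than 20 mm (distance of white_strip from where it was at the start of the episode above 0.02 m).
It also fails if it takes over 104 s, if anything falls off the work surface, if the arm or the gripper's body presses on something with over 40 N, if the wrist force passes 120 N, or if a joint passes its speed limit or range.

## Robot

A 7-joint arm with a two-finger parallel gripper is mounted at the origin on a cart in front of the work surface, level with it; the furniture and walls round the work are solid. World frame = base frame: x ahead of the robot, y to its left, z up, the work surface at z = 0. Lengths are in m, angles in degrees, forces in N, time in s.
With the tool pointing down it reaches from about 0.425 to 0.925 m from the base axis. Payload 6.8 kg.
Tool frame: the origin (TCP) lies midway between the tips of the shut fingers; the grasp point (between the pads) lies 19 mm behind it; z points along the fingers, y is the direction in which the jaws open and shut (so a half turn about z gives the same grasp; the last joint's range is limited). The gripper opens to 88 mm and grips with 3 to 60 N. Pads are 20 mm wide; open, the fingers measure 115 mm over their backs; the gripper's body (75 mm by 178 mm) begins 61 mm behind the grasp point.
Start: joints at [-73.975, 27.33, 1.283, 89.118, -0.659, 63.558, -4.761], TCP at [0.255, 0.625, 0.223] pointing down, gripper open.
Joint ranges: [-169.35, 169.35], [-19.33, 120.38], [-80.79, 83.38], [13.8, 139.57], [-78.32, 258.32], [9.67, 109.79], [-169.56, 169.56]. Speed limits (degrees/s): [136.94, 136.94, 180, 180, 180, 180, 180].

## Interface

Orientations are given as a 3x3 rotation matrix whose columns are the frame's x, y, z axes.
In Python, from cell import r gives the robot as it stands.
- The arm moves only by the tool move_arm, never from a script. Its argument "targets" is a list of rows, each a list of 5 numbers: the closure, from -1 (fully open) to 1 (shut), then the shift along the tool's x, y, z in cm, then the turn about the tool's z in rad. A call has exactly 10 rows; each row is the pose to reach, as a shift and turn from the pose measured when the call began, along the tool's axes at that moment; what a row does not reach only later rows make up. A row lasts 1/12 s, in which the tool goes at most 41.7 mm and 7.16 degrees, less where a joint would pass 70% of its speed; a pose out of reach is approached as far as the arm can. A call with a gripper value outside its range is refused whole. The fingers move at their own pace and stop on an object; "newtons" is the grip in N (left out, the last holds). Time passes only in rows, so rows that repeat a pose let the fingers close, or fill a call up. It gives the time, the measured TCP pose, the force and the opening at its end, in the units of the state.
- r.read_state(): the state, without advancing time (a new reading comes with each control period).
- r.grab_frame(name): name is "scene" or "top" or "wrist"; returns (picture, depth): 480x640x3 uint8, blue, green, red; 480x640 float32, m along the optical axis (not along the pixel's ray), 0 where there is no reading.
- r.camera_params(name): a dict with "mtx" (3x3 intrinsics, pixels), "distortion" ([k1, k2, p1, p2, k3] as OpenCV has them; the pictures are not rectified), "cam_to_world" (4x4, takes a point from camera to world coordinates). Camera axes: x right, y down, z forward; pixel columns grow to the right and rows downward; lengths in m; the calibration is good to about 2 mm. A picture is of the moment at which its call begins: read the wrist's pose just before it. camera_params takes no time and is no camera call; for the wrist camera it gives the pose at the moment of the call.
- r.hand_in(): hands the job in, once; it reports no verdict.
The state is a dict: "time": time; "qpos": joint angles; "dq": joint speeds; "tau": joint torques, N m; "position": TCP position; "ee_rot": TCP orientation; "wrist_force": force on the tool from outside, world axes, zero at the start; "torque": the same for the moment, N m; "grip_width": finger opening in m.
Only numpy, scipy, OpenCV 4.12 (cv2) and the standard library are available. Lean on these libraries where they do the work, as an engineer would, in place of code of your own. Each camera call takes 0.05 s, during which the arm holds its last target.

## Working session

There is one attempt and no reset: what is moved stays moved. The work goes in short steps, Python scripts to look and compute and a tool call to move; the robot and the scene stay as the last step left them, time stands still between calls to the robot, and variables do not carry over. Pictures are saved under pics/ and viewed, and the job is handed in when it is done.

Besides the shell and the picture viewer there is one more tool, called after ">>>" in YAML: its name, and indented under it one key for each argument. move_arm: Moves the arm, as the interface text tells. Its arguments: {"type":"object","properties":{"targets":{"type":"array"},"newtons":{"type":"number"}},"required":["targets"]}

```bash
mkdir -p pics; ls
python3 - <<'E'
from cell import r
import cv2,numpy as np
s=r.read_state();print(s['time'],s['position'],s['ee_rot'],s['grip_width'])
for n in ['scene','top','wrist']:
    p=r.camera_params(n);im,d=r.grab_frame(n)
    cv2.imwrite(f'pics/{n}0.png',im);np.save(f'pics/{n}0.npy',d)
    print(n,np.round(p['mtx'],1).tolist(),p['distortion'],np.round(p['cam_to_world'],3).tolist())
E
```

```text
pics
0.0 [0.25505517 0.6243197  0.22170908] [[-9.25751882e-01  3.78131156e-01 -5.31698932e-04]
 [ 3.78131499e-01  9.25750326e-01 -1.70395007e-03]
 [-1.52096148e-04 -1.77848709e-03 -9.99998407e-01]] 0.08811998055182785
scene [[502.5, 0.0, 318.6], [0.0, 502.5, 237.7], [0.0, 0.0, 1.0]] [-0.12635334  0.          0.          0.          0.        ] [[0.76, -0.421, 0.495, 0.115], [-0.65, -0.508, 0.566, -0.413], [0.013, -0.752, -0.66, 0.7], [0.0, 0.0, 0.0, 1.0]]
top [[582.0, 0.0, 313.8], [0.0, 582.0, 239.3], [0.0, 0.0, 1.0]] [-0.11142204  0.          0.          0.          0.        ] [[-0.01, -0.989, 0.15, 0.391], [-1.0, 0.008, -0.009, 0.124], [0.007, -0.15, -0.989, 1.328], [0.0, 0.0, 0.0, 1.0]]
wrist [[406.8, 0.0, 317.9], [0.0, 406.8, 242.0], [0.0, 0.0, 1.0]] [-0.07767157  0.          0.          0.          0.        ] [[0.379, 0.895, 0.235, 0.191], [0.926, -0.366, -0.098, 0.651], [-0.002, 0.255, -0.967, 0.384], [0.0, 0.0, 0.0, 1.0]]
```

View pics/top0.png

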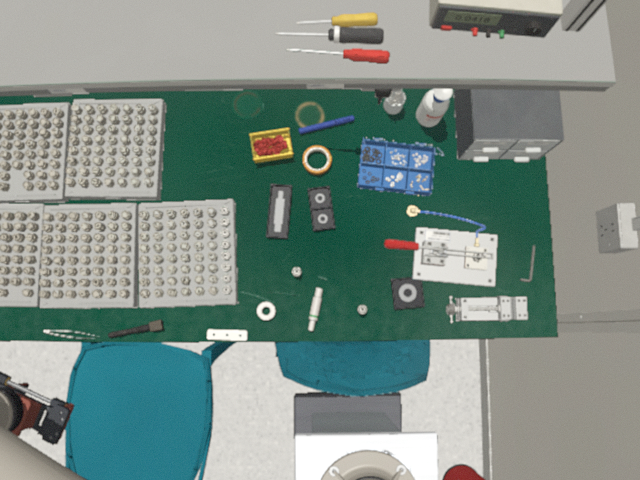

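View pics/scene0.png

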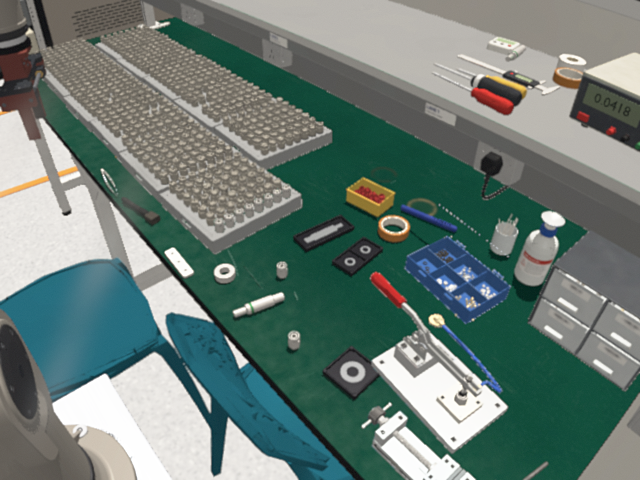

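View pics/wrist0.png

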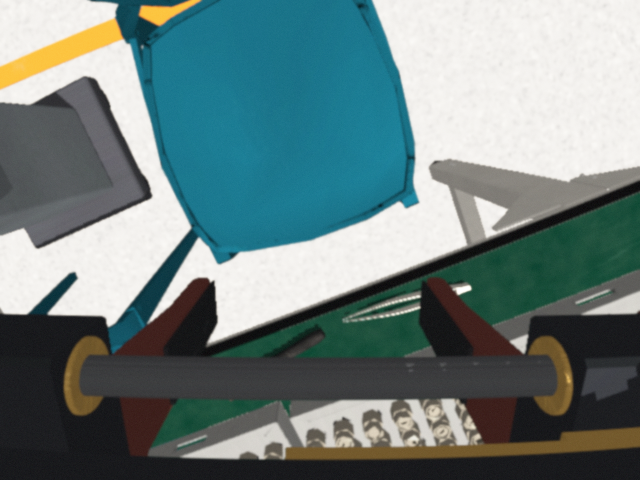

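The top view shows the ring at about (266,311), the plug at (315,309), and the cells at (296,272) and (362,310). The square tray is at (407,293), the long tray at (279,211), the two-bay tray at (320,209), the tape at (317,159) and the strip at (227,335). Next I'll measure them.

```bash
cat > h.py <<'E'
import cv2,numpy as np
from cell import r
def ray(p,uv):
    uv=np.array(uv,float).reshape(-1,1,2)
    n=cv2.undistortPoints(uv,p['mtx'],np.array(p['distortion'])).reshape(-1,2)
    T=np.array(p['cam_to_world']); d=np.c_[n,np.ones(len(n))]@T[:3,:3].T
    return T[:3,3],d
def onplane(p,uv,z):
    o,d=ray(p,uv); return o+d*((z-o[2])/d[:,2])[:,None]
def proj(p,X):
    T=np.linalg.inv(p['cam_to_world']); rv=cv2.Rodrigues(T[:3,:3])[0]
    return cv2.projectPoints(np.array(X,float).reshape(-1,3),rv,T[:3,3],p['mtx'],np.array(p['distortion']))[0].reshape(-1,2)
E
python3 - <<'E'
from h import *
im=cv2.imread('pics/top0.png');d=np.load('pics/top0.npy')
p=r.camera_params('top')
c=im[130:350,190:440]
cv2.imwrite('pics/topcrop.png',cv2.resize(c,None,fx=3,fy=2.7,interpolation=cv2.INTER_CUBIC)[:600,:800])
hsv=cv2.cvtColor(im,cv2.COLOR_BGR2HSV)
green=cv2.inRange(hsv,(65,100,30),(95,255,140))
dark=cv2.inRange(hsv,(0,0,0),(179,255,75))&~green
bright=cv2.inRange(hsv,(0,0,95),(179,90,255))
for nm,m,z in(('dark',dark,0.01),('bright',bright,0.012),):
    m=m.copy(); 
    if nm=='dark': m=cv2.morphologyEx(cv2.inRange(im,(0,0,0),(75,55,75)),cv2.MORPH_CLOSE,np.ones((5,5)))
    cs,_=cv2.findContours(m,cv2.RETR_EXTERNAL,cv2.CHAIN_APPROX_NONE)
    for k in cs:
        a=cv2.contourArea(k)
        (u,v),_,_=cv2.minAreaRect(k)
        if a<30 or not(205<u<430 and 140<v<345):continue
        X=onplane(p,k.reshape(-1,2),z)
        R=cv2.minAreaRect((X[:,:2]*1000).astype(np.float32))
        print(nm,(round(u),round(v)),a,np.round(R[0],1),np.round(R[1],1),round(R[2],1))
# mat height check
for u,v in((240,290),(340,250),(380,330)):
    o,dd=ray(p,(u,v));print((o+dd[0]*d[v,u])[2])
E
```

```text
dark (275, 162) 91.0 [773.9 202. ] [10.3 87. ] 8.9
bright (362, 309) 81.0 [430.9   4.8] [22.6 22.5] 88.9
bright (266, 311) 309.0 [429.6 222. ] [44.7 44.3] 44.8
bright (314, 309) 353.0 [432.3 112.2] [ 22.5 101.6] 78.0
bright (407, 292) 272.5 [466.9 -98.3] [41.1 43.2] 88.4
bright (296, 271) 81.5 [518.2 152.9] [22.7 22.8] 89.5
bright (321, 219) 185.0 [638.1  95. ] [39.8 33.9] 5.4
bright (413, 210) 126.5 [ 657.1 -118.5] [32.7 28.5] 88.0
bright (319, 198) 248.5 [687.  98.] [41.1 40. ] 6.8
bright (279, 211) 787.5 [657.5 191.3] [ 43.6 116.2] 84.3
bright (421, 178) 46.0 [ 733.5 -140.4] [28.4 19.3] 89.8
bright (394, 177) 118.5 [735.1 -76.1] [28.4 40.9] 40.8
bright (398, 160) 134.5 [778.6 -88.9] [35.4 31.3] 88.1
bright (421, 159) 141.0 [ 778.7 -141.5] [38.7 37.6] 8.8
bright (372, 155) 78.0 [790.2 -25.6] [48.  33.6] 71.7
bright (316, 158) 453.0 [782.  103.7] [58.6 55.9] 89.6
bright (423, 144) 32.5 [ 816.  -149.8] [41.1 10.7] 82.1
bright (319, 239) 138365.0 [625.8  87.7] [1663.8 1189.4] 89.8
0.004824821119374656
0.0015752907473638444
0.0012870769857766806
```

View pics/topcrop.png

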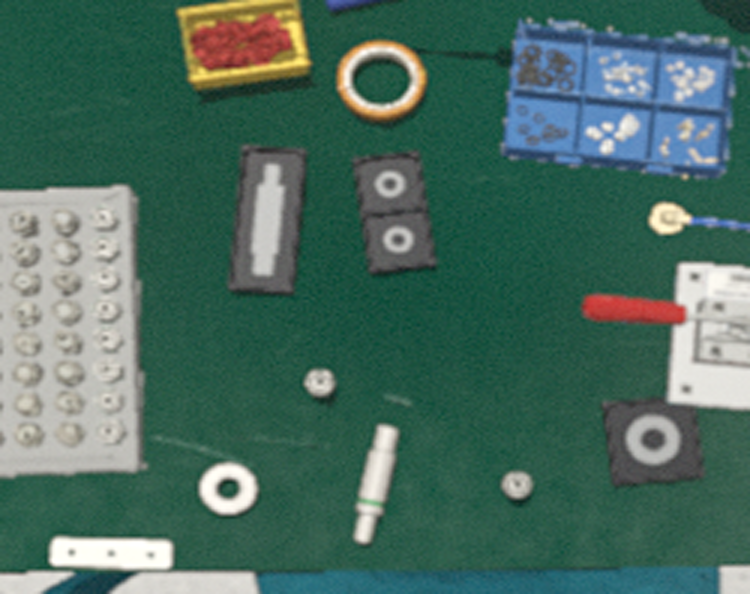

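Run:
```python
from h import *
im=cv2.imread('pics/top0.png')
p=r.camera_params('top');ps=r.camera_params('scene');sc=cv2.imread('pics/scene0.png')
def meas(im,p,seeds,z,sl=70):
    hsv=cv2.cvtColor(im,cv2.COLOR_BGR2HSV)
    m=cv2.inRange(hsv,(0,0,30),(179,sl,255)); m=cv2.morphologyEx(m,cv2.MORPH_CLOSE,np.ones((3,3)))
    n,l,st,ce=cv2.connectedComponentsWithStats(m)
    for nm,X,zz in seeds:
        u,v=proj(p,X)[0]; 
        w=l[int(v)-8:int(v)+9,int(u)-8:int(u)+9]; w=w[w>0]
        if len(w)==0: print(nm,'none');continue
        k=np.bincount(w).argmax()
        c=max(cv2.findContours((l==k).astype(np.uint8),cv2.RETR_EXTERNAL,cv2.CHAIN_APPROX_NONE)[0],key=len)
        Y=onplane(p,c.reshape(-1,2),zz)[:,:2]*1000
        R=cv2.minAreaRect(Y.astype(np.float32));print(nm,st[k][4],np.round(R[0],1),np.round(R[1],1),round(R[2],1), 'bbox px',st[k][:4])
S=[('ringtray',(.467,-.098,.01),.01),('plugtray',(.657,.191,.01),.01),('celltray',(.662,.096,.01),.01),
('ring',(.43,.222,.01),.01),('plug',(.432,.112,.01),.0095),('cellA',(.518,.153,.013),.02),('cellB',(.431,.005,.013),.02)]
for sl in(60,90):
  print('top',sl);meas(im,p,S,0,sl)
print('scene');meas(sc,ps,S,0,90)
```

```text
top 60
ringtray 5415 [ 519.4 -186.9] [245.2 191.7] 86.8 bbox px [391 227 107  83]
plugtray 1188 [658.5 191.9] [ 51.1 128.4] 85.4 bbox px [266 183  26  56]
celltray 973 [663.9  94.4] [102.   52.3] 7.2 bbox px [307 186  28  45]
ring 301 [429.7 221.1] [45.2 42.6] 89.6 bbox px [256 301  21  20]
plug 402 [432.3 111.5] [ 23.  101.8] 78.0 bbox px [308 287  15  45]
cellA 98 [516.9 152.2] [24.  22.3] 44.5 bbox px [291 266  11  12]
cellB 96 [430.7   5.5] [22.5 22.3] 89.3 bbox px [357 304  11  11]
top 90
ringtray 149608 [626.1  87.7] [1666.3 1191.3] 89.8 bbox px [  0   0 640 480]
plugtray 1218 [658.7 191.5] [ 52.4 129.4] 85.2 bbox px [266 183  27  56]
celltray 1001 [664.2  94.8] [103.4  53.6] 6.7 bbox px [307 186  29  46]
ring 326 [429.9 221.5] [46.5 46.1] 63.2 bbox px [256 297  21  24]
plug 431 [432.6 111.4] [ 24.1 102.6] 77.2 bbox px [307 286  17  46]
cellA 105 [516.3 152.8] [22.6 24.9] 89.5 bbox px [291 266  11  12]
cellB 104 [430.7   5.5] [22.5 22.3] 89.3 bbox px [357 304  11  11]
scene
ringtray 14347 [ 511.8 -191.1] [323.  220.5] 80.7 bbox px [323 299 186 181]
plugtray 950 [655.6 188.1] [ 52.1 125.6] 84.9 bbox px [294 215  60  35]
celltray 909 [660.9  90.4] [102.4  53.3] 6.5 bbox px [332 237  51  37]
ring 409 [426.1 217.2] [54.3 45.7] 50.5 bbox px [213 263  24  21]
plug 613 [431.3 109.2] [ 29.8 102.4] 77.9 bbox px [232 292  53  26]
cellA 192 [511.2 146. ] [46.4 21.3] 52.2 bbox px [276 261  12  18]
cellB 239 [4.251e+02 4.000e-01] [41.6 21.9] 51.0 bbox px [287 330  14  21]
```

```bash
cat >> h.py <<'E'
def plan(x,y,z,yaw):
    "tool-frame shift cm and turn rad from measured pose, to world TCP xyz with tool y at yaw deg"
    s=r.read_state();R=np.array(s['ee_rot']);P=np.array(s['position'])
    sh=R.T@(np.array([x,y,z])-P)*100
    cur=np.degrees(np.arctan2(R[1,1],R[0,1]));dy=(yaw-cur+180)%360-180
    print('t',round(s['time'],2),'pos',np.round(P,4),'yaw',round(cur,1),'grip',round(s['grip_width'],4),'-> shift cm',np.round(sh,2),'turn',round(-np.radians(dy),3))
    return sh
E
python3 - <<'E'
from h import *
d=np.load('pics/top0.npy');p=r.camera_params('top')
v,u=np.mgrid[90:340,120:540];o,dd=ray(p,np.c_[u.ravel(),v.ravel()].astype(float))
X=o+dd*d[90:340,120:540].ravel()[:,None]
H=np.full((40,50),-1.)  # x .35..  y
for i in range(14):
    row=[]
    for j in range(24):
        x0=.36+.03*i;y0=.36-.03*j
        k=(X[:,0]>=x0)&(X[:,0]<x0+.03)&(X[:,1]<=y0)&(X[:,1]>y0-.03)
        row.append('%4d'%(1000*X[k,2].max()) if k.any() else '   .')
    print('%.2f'%x0,''.join(row))
print('y from .36 step -.03')
plan(.43,.221,.09,90); plan(.43,.221,.22,90)
E
```

```text
0.36   14  13  13  12   5   7   6  17  16   6   9   6   6   6   6   8   7   7   6   7   5   7   6   6
0.39    8   8   5   7  17  15   61327  24   6   5   6   6   7   5   7   6   7  44  55  28  44  53  55
0.42   42  42  37  17  19  21   7  13  25   9  10  32  31   5  12  14  18   8  52  53  42  52  56  54
0.45   65  67  66  10   7   9   8   7  22   8   7   6   5   7  14  12  15   7  43  48  28  26  51  54
0.48   67  68  65   6   6   8  31  28   6   6   5   7   5   6  16  25  26  26  27  27  26  26   7   5
0.51   66  66  67   9   6   6  34  29   6   7   8   5  10   5   7  28  63  80  46  86  96  89  24   6
0.54   65  68  52   6   8   6   6   7   6   5   7   7   5 128 126 124 118 109  91  90 103  86  25   9
0.57   66  68  40   6  12  13   9   8   8   8   5   5   6 120 115  17  63  61  56  28  35  25  24   7
0.60   67  68  39   8  14  15  12   7  13  16  12   6  10   7   6   6  28  27  27  25  30  23   7   7
0.63   65  67  39   6  14  13  13   7  14  18   8   6   6   8   7  17  13  12  12  11  12   6   8   8
0.66   42  42  37   7  17  12  14  10  13  14   7   8   8   8   8  14  13   7   9   5   7   7   6   5
0.69    6   6   8   7  14  15  17  14  13  16   6  40  43  39  40  41  39  40   6   7   7   6   7   6
0.72    7   8   7   5  15  12   9   7  21  17   7  40  13  35  17  34  33  38   7   7   6   6   8   8
0.75    7   7   8  37  37   5   6  25  22  25   6 127 141 142 141 143 142 139   7   5 104 105  96 129
y from .36 step -.03
t 0.15 pos [0.2551 0.6245 0.2219] yaw 67.8 grip 0.088 -> shift cm [-31.45 -30.72  13.24] turn -0.388
t 0.15 pos [0.2551 0.6245 0.2219] yaw 67.8 grip 0.088 -> shift cm [-31.45 -30.74   0.24] turn -0.388
```

>>> move_arm:
  targets:
    - [-1,-3,-3,0,-0.1]
    - [-1,-6,-6,0,-0.2]
    - [-1,-9.5,-9,0.5,-0.3]
    - [-1,-12.5,-12,1.5,-0.388]
    - [-1,-16,-15.5,3,-0.388]
    - [-1,-19,-18.5,4.5,-0.388]
    - [-1,-22,-21.5,6,-0.388]
    - [-1,-25,-24.5,7.5,-0.388]
    - [-1,-28.5,-28,9,-0.388]
    - [-1,-31.4,-30.7,10.2,-0.388]
  newtons: 30

```text
time: 0.98
position: [0.415, 0.2528, 0.1312]
ee_rot: [[-1.0, -0.001, -0.0], [-0.001, 1.0, -0.001], [0.0, -0.001, -1.0]]
wrist_force: [0.2, 0.6, 0.4]
grip_width: 0.0878
```

Run:
```python
from h import *
p=r.camera_params('wrist');im,d=r.grab_frame('wrist');cv2.imwrite('pics/w1.png',im)
plan(.43,.221,.007,90)
print(proj(p,(.43,.221,.014)))
```

```text
t 1.03 pos [0.4172 0.2434 0.1289] yaw 89.5 grip 0.0878 -> shift cm [-1.32 -2.13 12.21] turn -0.009
[[273.37585371 256.36135497]]
```

View pics/w1.png

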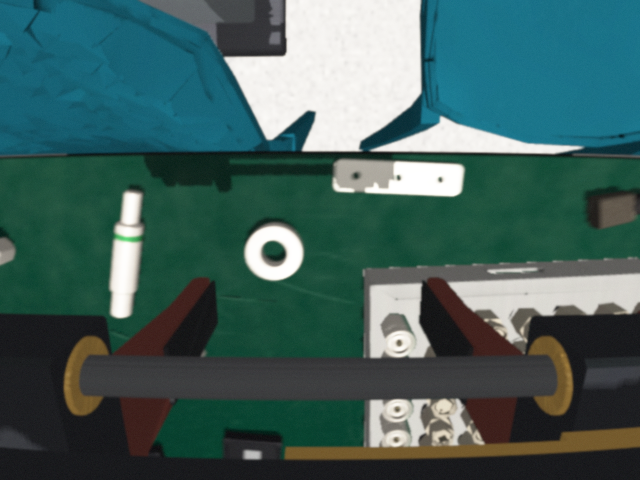

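The wrist view shows the ring at (274,251), and the point I predicted lands at (273,256), so the two agree to about 2 mm. I'll descend on it.

>>> move_arm:
  targets:
    - [-1,-0.7,-1.1,2,0]
    - [-1,-1.3,-2.1,4,0]
    - [-1,-1.3,-2.1,6,0]
    - [-1,-1.3,-2.1,8,0]
    - [-1,-1.3,-2.1,10,0]
    - [-1,-1.3,-2.1,11.5,0]
    - [-1,-1.3,-2.1,12.2,0]
    - [-1,-1.3,-2.1,12.2,0]
    - [-1,-1.3,-2.1,12.2,0]
    - [-1,-1.3,-2.1,12.2,0]

```text
time: 1.87
position: [0.4303, 0.2217, 0.0079]
ee_rot: [[-1.0, 0.009, -0.001], [0.009, 1.0, -0.007], [0.001, -0.007, -1.0]]
wrist_force: [0.8, -0.2, -0.1]
grip_width: 0.0882
```

Run:
```python
from h import *
p=r.camera_params('wrist');im,d=r.grab_frame('wrist');cv2.imwrite('pics/w2.png',im)
plan(.43,.221,.007,90)
```

```text
t 1.92 pos [0.4304 0.2218 0.008 ] yaw 89.5 grip 0.0882 -> shift cm [ 0.04 -0.08  0.1 ] turn -0.009
```

View pics/w2.png

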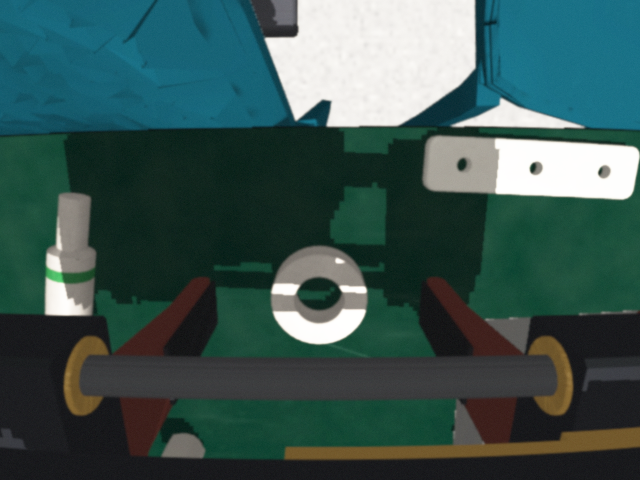

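Run:
```python
from h import *
p=r.camera_params('wrist');print(onplane(p,[(319,288),(319,246),(319,343)],.012))
```

```text
[[0.42264183 0.22270431 0.012     ]
 [0.4045399  0.22286046 0.012     ]
 [0.44811902 0.22248575 0.012     ]]
```

The ring sits between the fingers, centred at (319,294). I'll close on it and lift.

>>> move_arm:
  targets:
    - [-1,0.15,0,0.1,0]
    - [0.2,0.15,0,0.1,0]
    - [1,0.15,0,0.1,0]
    - [1,0.15,0,0.1,0]
    - [1,0.15,0,0.1,0]
    - [1,0.15,0,0.1,0]
    - [1,0.15,0,0.1,0]
    - [1,0.15,0,0.1,0]
    - [1,0.15,0,0.1,0]
    - [1,0.15,0,0.1,0]
  newtons: 30

```text
time: 2.75
position: [0.4289, 0.2218, 0.007]
ee_rot: [[-1.0, 0.009, -0.001], [0.009, 1.0, -0.007], [0.001, -0.007, -1.0]]
wrist_force: [0.7, 0.1, 0.4]
grip_width: 0.0383
```

Run:
```python
from h import *
print(r.read_state()['wrist_force']);plan(.467,-.098,.06,90)
```

```text
[0.67020899 0.13455456 0.40973801]
t 2.75 pos [0.4289 0.2218 0.007 ] yaw 89.5 grip 0.0383 -> shift cm [ -4.09 -31.98  -5.08] turn -0.009
```

>>> move_arm:
  targets:
    - [1,0,0,-1.5,0]
    - [1,0,0,-3.5,0]
    - [1,-0.2,-1.5,-5.5,0]
    - [1,-0.5,-4,-7,0]
    - [1,-1,-7.5,-7,0]
    - [1,-1.5,-11,-7,0]
    - [1,-2,-14.5,-7,0]
    - [1,-2.5,-18,-7,0]
    - [1,-3,-21.5,-7,0]
    - [1,-3.4,-25,-7,0]

```text
time: 3.58
position: [0.4606, -0.0297, 0.0787]
ee_rot: [[-1.0, 0.009, -0.001], [0.009, 1.0, -0.007], [0.001, -0.007, -1.0]]
wrist_force: [0.4, -0.1, -1.4]
grip_width: 0.038
```

Run:
```python
from h import *
p=r.camera_params('wrist');im,d=r.grab_frame('wrist');cv2.imwrite('pics/w3.png',im)
plan(.466,-.098,.03,90)
```

```text
t 3.63 pos [ 0.4609 -0.0375  0.079 ] yaw 89.0 grip 0.0383 -> shift cm [-0.62 -5.99  4.96] turn -0.017
```

View pics/w3.png

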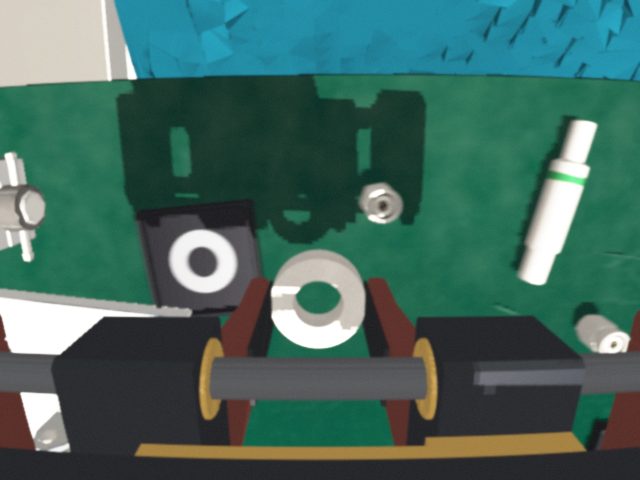

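The ring is held level at (319,298), and the tray's printed ring is at (204,261).

Run:
```python
from h import *
p=r.camera_params('wrist');print(onplane(p,[(204,261)],.005)); print(onplane(p,[(381,203),(550,213),(605,340)],.02))
print(onplane(p,[(319,297)],.0855))
```

```text
[[ 0.46485666 -0.10804845  0.005     ]]
[[ 0.4282277  -0.00253663  0.02      ]
 [ 0.43490502  0.09362704  0.02      ]
 [ 0.51616729  0.14150189  0.02      ]]
[[ 0.45606279 -0.03655916  0.0855    ]]
```

>>> move_arm:
  targets:
    - [1,-0.2,-1.5,0,-0.01]
    - [1,-0.3,-3,0,-0.01]
    - [1,-0.4,-4.5,0.5,-0.01]
    - [1,-0.6,-6,1.5,-0.01]
    - [1,-0.6,-6,3,-0.01]
    - [1,-0.6,-6,4,-0.01]
    - [1,-0.6,-6,5,-0.01]
    - [1,-0.6,-6,5,-0.01]
    - [1,-0.6,-6,5,-0.01]
    - [1,-0.6,-6,5,-0.01]

```text
time: 4.47
position: [0.4661, -0.0976, 0.0298]
ee_rot: [[-1.0, 0.006, -0.0], [0.006, 1.0, -0.011], [-0.0, -0.011, -1.0]]
wrist_force: [-0.3, -0.2, -1.3]
grip_width: 0.0384
```

Run:
```python
from h import *
p=r.camera_params('wrist');im,d=r.grab_frame('wrist');cv2.imwrite('pics/w4.png',im)
plan(.466,-.098,.0125,90)
```

```text
t 4.52 pos [ 0.4662 -0.0978  0.03  ] yaw 89.6 grip 0.0382 -> shift cm [ 0.02 -0.    1.75] turn -0.007
```

View pics/w4.png

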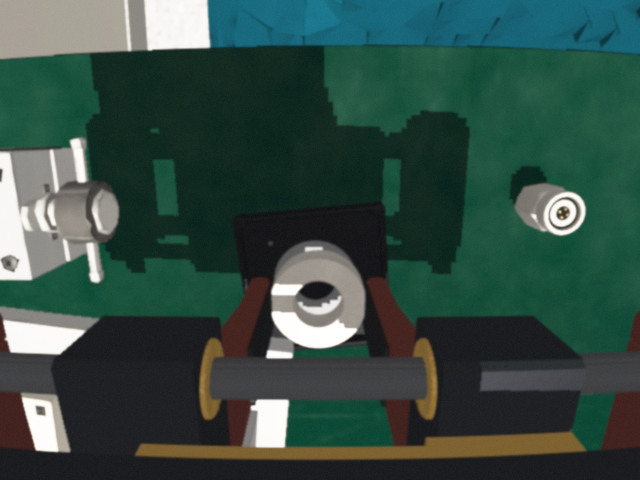

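Run:
```python
from h import *
p=r.camera_params('wrist');print(onplane(p,[(236,216),(383,203),(247,280),(384,345)],.01))
print(onplane(p,[(319,297)],.0365))
```

```text
[[ 0.43253493 -0.13497228  0.01      ]
 [ 0.4268795  -0.0678446   0.01      ]
 [ 0.46368804 -0.1315078   0.01      ]
 [ 0.49845024 -0.06477382  0.01      ]]
[[ 0.46147342 -0.09684383  0.0365    ]]
```

>>> move_arm:
  targets:
    - [1,-0.2,-0.1,0.5,0]
    - [1,-0.2,-0.1,1,0]
    - [1,-0.2,-0.1,1.4,0]
    - [1,-0.2,-0.1,1.75,0]
    - [1,-0.2,-0.1,1.75,0]
    - [1,-0.2,-0.1,1.75,0]
    - [1,-0.2,-0.1,1.75,0]
    - [0.5,-0.2,-0.1,1.75,0]
    - [-0.2,-0.2,-0.1,1.75,0]
    - [-0.2,-0.2,-0.1,1.75,0]

```text
time: 5.35
position: [0.4684, -0.0989, 0.0127]
ee_rot: [[-1.0, 0.006, 0.001], [0.006, 1.0, -0.011], [-0.001, -0.011, -1.0]]
wrist_force: [0.2, 0.5, -0.1]
grip_width: 0.0482
```

Run:
```python
from h import *
p=r.camera_params('wrist');im,d=r.grab_frame('wrist');cv2.imwrite('pics/w5.png',im)
plan(.431,.003,.08,90)
```

```text
t 5.4 pos [ 0.4684 -0.099   0.0127] yaw 89.6 grip 0.0511 -> shift cm [ 3.8  10.1  -6.84] turn -0.006
```

View pics/w5.png

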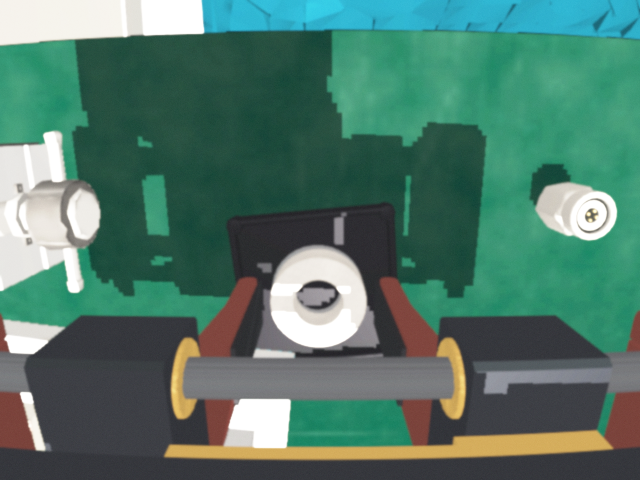

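>>> move_arm:
  targets:
    - [-0.5,0,0,-1,0]
    - [-1,0,0,-3,0]
    - [-1,0.5,1,-5,0]
    - [-1,1.2,3,-6,0]
    - [-1,2.2,6,-6,0]
    - [-1,3.2,8.5,-6,0]
    - [-1,3.8,10.3,-6,0]
    - [-1,3.8,10.3,-5,0]
    - [-1,3.8,10.3,-4.5,0]
    - [-1,3.8,10.3,-4.5,0]

```text
time: 6.23
position: [0.4307, 0.0046, 0.0564]
ee_rot: [[-1.0, 0.006, 0.0], [0.006, 1.0, -0.011], [-0.0, -0.011, -1.0]]
wrist_force: [-0.2, -0.5, -1.4]
grip_width: 0.088
```

Run:
```python
from h import *
p=r.camera_params('wrist');im,d=r.grab_frame('wrist');cv2.imwrite('pics/w6.png',im)
plan(.431,.004,.01,90);print(proj(p,(.43,.004,.027)))
```

```text
t 6.28 pos [0.4309 0.0042 0.0567] yaw 89.6 grip 0.0882 -> shift cm [-0.01  0.03  4.67] turn -0.007
[[316.61348247 277.08884967]]
```

View pics/w6.png

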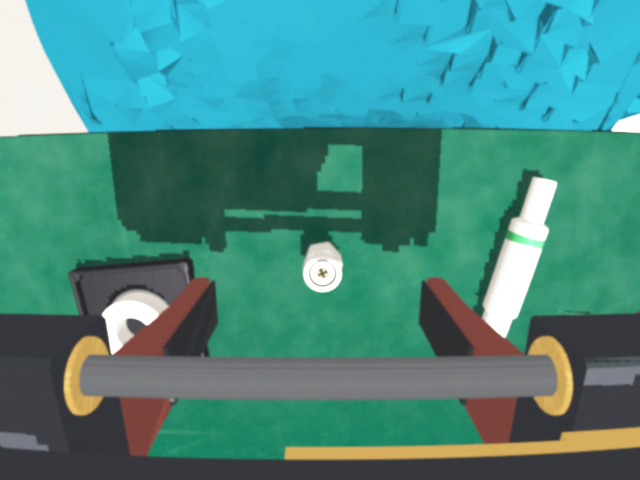

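Ring is lying in the square tray. The cell's top is at (322,272), about 2 mm off my prediction. I'll correct for that, descend and grip.

>>> move_arm:
  targets:
    - [-1,0.2,0.2,1,0]
    - [-1,0.2,0.2,2,0]
    - [-1,0.2,0.2,3,0]
    - [-1,0.2,0.2,4,0]
    - [-1,0.2,0.2,4.65,0]
    - [-1,0.2,0.2,4.65,0]
    - [-1,0.2,0.2,4.65,0]
    - [0,0.2,0.2,4.65,0]
    - [1,0.2,0.2,4.65,0]
    - [1,0.2,0.2,4.65,0]
  newtons: 25

```text
time: 7.12
position: [0.4293, 0.0057, 0.0106]
ee_rot: [[-1.0, 0.007, 0.001], [0.007, 1.0, -0.011], [-0.001, -0.011, -1.0]]
wrist_force: [0.0, -0.9, -0.6]
grip_width: 0.0714
```

>>> move_arm:
  targets:
    - [1,0,0,0,0]
    - [1,0,0,0,0]
    - [1,0,0,0,0]
    - [1,0,0,0,0]
    - [1,0,0,0,0]
    - [1,0,0,-1,0]
    - [1,0,0,-3,0]
    - [1,0,0,-5,0]
    - [1,0,0,-6,0]
    - [1,0,0,-6,0]

```text
time: 7.95
position: [0.4307, 0.0066, 0.0724]
ee_rot: [[-1.0, 0.007, 0.005], [0.007, 1.0, -0.01], [-0.005, -0.01, -1.0]]
wrist_force: [0.2, -0.6, -0.7]
grip_width: 0.0045
```

Run:
```python
from h import *
p=r.camera_params('wrist');im,d=r.grab_frame('wrist');cv2.imwrite('pics/w7.png',im)
a=np.radians(7);c=np.array([.662,.0935])
for sg in(1,-1): print(c+sg*.0245*np.array([np.cos(a),np.sin(a)]))
b=c+.0245*np.array([np.cos(a),np.sin(a)])
plan(b[0],b[1],.07,97)
```

```text
[0.68631738 0.0964858 ]
[0.63768262 0.0905142 ]
t 8.0 pos [0.43   0.0065 0.0713] yaw 89.6 grip 0.0015 -> shift cm [-25.56   9.18   0.13] turn -0.129
```

View pics/w7.png

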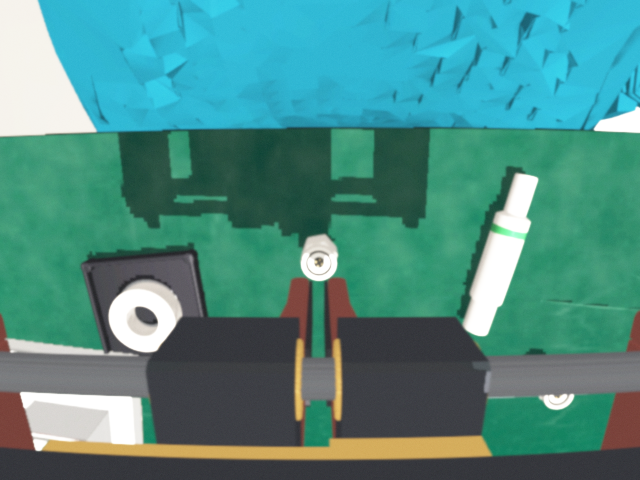

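The fingers hadn't finished closing before the lift, so the cell still stands at (319,262). I'll re-measure and redo it with a longer close.

Run:
```python
from h import *
p=r.camera_params('wrist');print(onplane(p,[(319,262)],.027))
plan(.43,.0065,.01,90)
```

```text
[[0.42635562 0.00704941 0.027     ]]
t 8.0 pos [0.43   0.0065 0.0713] yaw 89.6 grip 0.0015 -> shift cm [0.02 0.06 6.13] turn -0.007
```

>>> move_arm:
  targets:
    - [-1,0,0,0,0]
    - [-1,0,0,0,0]
    - [-1,0,0,0,0]
    - [-1,0,0,0,0]
    - [-1,0,0,0,0]
    - [-1,0,0,0,0]
    - [-1,0,0,0,0]
    - [-1,0,0,0,0]
    - [-1,0,0,1,0]
    - [-1,0,0,2,0]

```text
time: 8.83
position: [0.4307, 0.0065, 0.0515]
ee_rot: [[-1.0, 0.007, 0.005], [0.007, 1.0, -0.01], [-0.005, -0.01, -1.0]]
wrist_force: [-0.1, -1.0, -0.2]
grip_width: 0.0646
```

Run:
```python
from h import *
p=r.camera_params('wrist');im,d=r.grab_frame('wrist');cv2.imwrite('pics/w8.png',im)
plan(.43,.0065,.01,90)
m=cv2.inRange(cv2.cvtColor(im[200:300,280:360],cv2.COLOR_BGR2HSV),(0,0,120),(179,70,255))
print(cv2.boundingRect(cv2.findNonZero(m)),onplane(p,[(319,262)],.027))
```

```text
t 8.88 pos [0.4294 0.0064 0.0498] yaw 89.6 grip 0.0693 -> shift cm [-0.05  0.06  3.98] turn -0.007
(18, 43, 42, 53) [[0.42074616 0.00717211 0.027     ]]
```

View pics/w8.png

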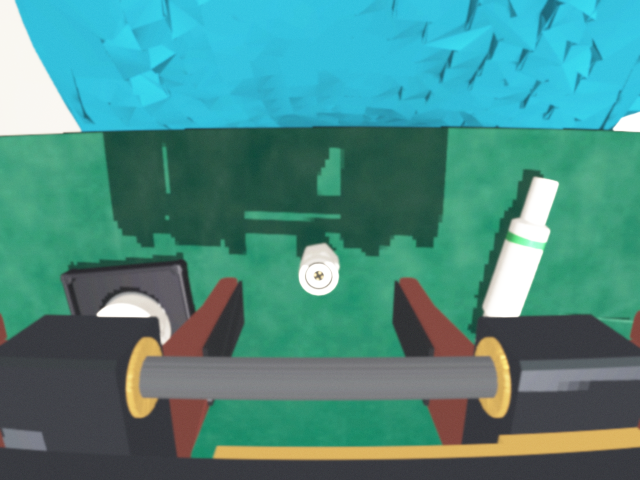

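>>> move_arm:
  targets:
    - [-1,0.1,0,1,0]
    - [-1,0.1,0,2,0]
    - [-1,0.1,0,3,0]
    - [-1,0.1,0,3.9,0]
    - [-1,0.1,0,3.9,0]
    - [0.5,0.1,0,3.9,0]
    - [1,0.1,0,3.9,0]
    - [1,0.1,0,3.9,0]
    - [1,0.1,0,3.9,0]
    - [1,0.1,0,3.9,0]

```text
time: 9.72
position: [0.4288, 0.006, 0.0112]
ee_rot: [[-1.0, 0.007, 0.003], [0.007, 1.0, -0.01], [-0.003, -0.01, -1.0]]
wrist_force: [-0.4, 0.4, -0.1]
grip_width: 0.0577
```

>>> move_arm:
  targets:
    - [1,0,0,0,0]
    - [1,0,0,0,0]
    - [1,0,0,0,0]
    - [1,0,0,0,0]
    - [1,0,0,0,0]
    - [1,0,0,0,0]
    - [1,0,0,0,0]
    - [1,0,0,0,0]
    - [1,0,0,0,0]
    - [1,0,0,0,0]

```text
time: 10.55
position: [0.4288, 0.006, 0.0112]
ee_rot: [[-1.0, 0.007, 0.003], [0.007, 1.0, -0.01], [-0.003, -0.01, -1.0]]
wrist_force: [-0.8, -0.3, 0.1]
grip_width: 0.0178
```

Run:
```python
from h import *
plan(.6863,.0965,.07,97)
```

```text
t 10.55 pos [0.4288 0.006  0.0112] yaw 89.6 grip 0.0178 -> shift cm [-25.7    9.17  -5.89] turn -0.129
```

Cell B is gripped at 17.8 mm opening. I'll lift and carry it, keeping clear of the red clamp handle.

>>> move_arm:
  targets:
    - [1,0,0,-1.5,0]
    - [1,0,0.5,-4,0]
    - [1,-0.5,2,-6.5,0]
    - [1,-1,4.5,-7.5,-0.05]
    - [1,-2.5,7.5,-7.5,-0.1]
    - [1,-5.5,9,-7.5,-0.129]
    - [1,-9,9.2,-7.5,-0.129]
    - [1,-12.5,9.2,-7.5,-0.129]
    - [1,-16,9.2,-7.5,-0.129]
    - [1,-19.5,9.2,-7.5,-0.129]

```text
time: 11.38
position: [0.6255, 0.0975, 0.0856]
ee_rot: [[-0.992, -0.122, 0.003], [-0.122, 0.992, -0.011], [-0.001, -0.011, -1.0]]
wrist_force: [-0.2, 0.9, -0.5]
grip_width: 0.0178
```

>>> move_arm:
  targets:
    - [1,-0.5,0,0,0]
    - [1,-2,0,0,0]
    - [1,-3.5,0,0,0]
    - [1,-4.5,0,0.5,0]
    - [1,-4.5,0,1,0]
    - [1,-4.5,0,1.5,0]
    - [1,-4.5,0,2,0]
    - [1,-4.5,0,2,0]
    - [1,-4.5,0,2,0]
    - [1,-4.5,0,2,0]

```text
time: 12.22
position: [0.6698, 0.1027, 0.0657]
ee_rot: [[-0.992, -0.122, 0.002], [-0.122, 0.992, -0.011], [-0.001, -0.011, -1.0]]
wrist_force: [-0.3, -0.1, 0.2]
grip_width: 0.0176
```

Run:
```python
from h import *
p=r.camera_params('wrist');im,d=r.grab_frame('wrist');cv2.imwrite('pics/w9.png',im)
plan(.6863,.0965,.017,97)
for x in(-.0505,.0505):
  for y in(-.026,.026):
    a=np.radians(7);print(np.round(proj(p,(.662+x*np.cos(a)-y*np.sin(a),.0935+x*np.sin(a)+y*np.cos(a),.01))[0]))
```

```text
t 12.27 pos [0.67   0.1028 0.0659] yaw 97.0 grip 0.018 -> shift cm [-1.53 -0.77  4.9 ] turn 0.0
[254. 155.]
[352. 155.]
[261. 329.]
[348. 329.]
```

View pics/w9.png

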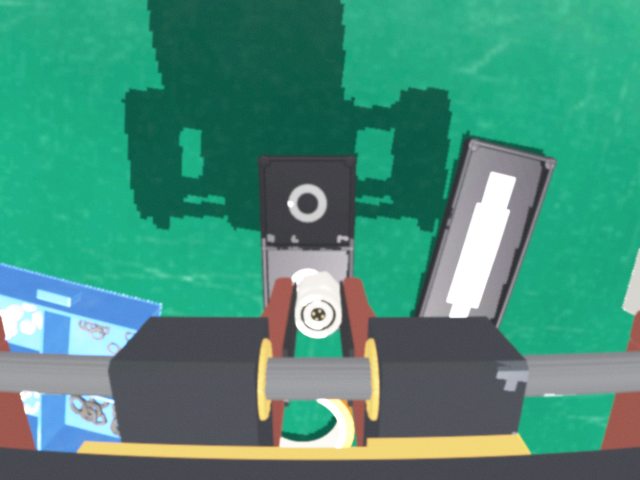

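The cell tray's near corners are at (261,157) and (355,157), and the near outline at (307,204). The cell hangs upright in the grip.

Run:
```python
from h import *
p=r.camera_params('wrist')
X=onplane(p,[(261,157),(355,157)],.01);Y=onplane(p,[(307,204),(307,277)],.005);print(X,Y)
print('plugtray',onplane(p,[(471,138),(553,160)],.01), onplane(p,[(480,248)],.005))
a=np.radians(7);e=np.array([np.cos(a),np.sin(a)])
n=Y[0,:2];print('near bay',n,'far',n+.049*e,'centre',n+.0245*e, 'from edge',X.mean(0)[:2]+.0505*e)
f=n+.049*e;plan(f[0],f[1],.017,97)
```

```text
[[0.61608081 0.0655527  0.01      ]
 [0.61003861 0.11489613 0.01      ]] [[0.63896392 0.09256828 0.005     ]
 [0.68156438 0.09749873 0.005     ]]
plugtray [[0.59230192 0.1741732  0.01      ]
 [0.597278   0.2214685  0.01      ]] [[0.65178999 0.19415786 0.005     ]]
near bay [0.63896392 0.09256828] far [0.68759868 0.09853988] centre [0.6632813  0.09555408] from edge [0.66318329 0.09637882]
t 12.27 pos [0.67   0.1028 0.0659] yaw 97.0 grip 0.018 -> shift cm [-1.69 -0.58  4.9 ] turn 0.0
```

>>> move_arm:
  targets:
    - [1,-0.8,-0.3,0.5,0]
    - [1,-1.75,-0.55,1.5,0]
    - [1,-1.75,-0.55,2.7,0]
    - [1,-1.75,-0.55,3.8,0]
    - [1,-1.75,-0.55,4.5,0]
    - [1,-1.75,-0.55,4.93,0]
    - [1,-1.75,-0.55,4.93,0]
    - [1,-1.75,-0.55,4.93,0]
    - [0.7,-1.75,-0.55,4.93,0]
    - [0.2,-1.75,-0.55,4.93,0]

```text
time: 13.1
position: [0.6881, 0.0991, 0.0167]
ee_rot: [[-0.992, -0.122, 0.003], [-0.122, 0.992, -0.01], [-0.001, -0.011, -1.0]]
wrist_force: [-0.4, -0.6, -0.5]
grip_width: 0.0218
```

>>> move_arm:
  targets:
    - [0,0,0,0,0]
    - [0,0,0,0,0]
    - [0,0,0,0,0]
    - [0,0,0,-0.5,0]
    - [-1,0,0,-1.5,0]
    - [-1,0,0,-3.5,0]
    - [-1,0,0,-5.5,0]
    - [-1,1,0,-6.5,0]
    - [-1,3,0,-6.5,0]
    - [-1,5,0,-6.5,0]

```text
time: 13.93
position: [0.6393, 0.0938, 0.0838]
ee_rot: [[-0.992, -0.122, 0.006], [-0.122, 0.992, -0.01], [-0.005, -0.01, -1.0]]
wrist_force: [0.8, -0.5, 0.1]
grip_width: 0.0801
```

Run:
```python
from h import *
p=r.camera_params('wrist');im,d=r.grab_frame('wrist');cv2.imwrite('pics/w10.png',im)
plan(.517,.1525,.06,90)
```

```text
t 13.98 pos [0.6344 0.093  0.0827] yaw 97.0 grip 0.0846 -> shift cm [10.92  7.37  2.2 ] turn 0.123
```

View pics/w10.png

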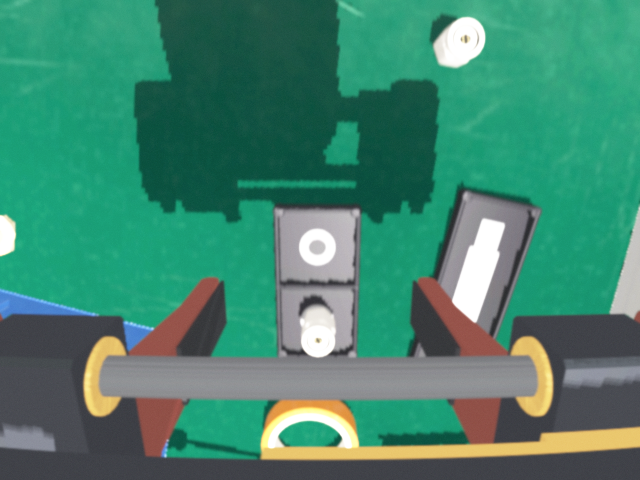

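Cell B stands in the far bay at (318,330). Cell A is visible at (463,40), so I'll go there next.

>>> move_arm:
  targets:
    - [-1,2,0.7,0,0.02]
    - [-1,4.5,2,0,0.05]
    - [-1,7.5,4,0,0.1]
    - [-1,9.5,6,0,0.123]
    - [-1,11,7.4,0.5,0.123]
    - [-1,11,7.4,1.5,0.123]
    - [-1,11,7.4,2.2,0.123]
    - [-1,11,7.4,2.2,0.123]
    - [-1,11,7.4,2.2,0.123]
    - [-1,11,7.4,2.2,0.123]

```text
time: 14.82
position: [0.5173, 0.1518, 0.0603]
ee_rot: [[-1.0, 0.002, 0.001], [0.002, 1.0, -0.011], [-0.001, -0.011, -1.0]]
wrist_force: [-0.1, -0.2, 0.6]
grip_width: 0.088
```

Run:
```python
from h import *
p=r.camera_params('wrist');im,d=r.grab_frame('wrist');cv2.imwrite('pics/w11.png',im)
plan(.517,.1525,.011,90);print(proj(p,(.517,.1525,.027)))
```

```text
t 14.87 pos [0.5173 0.152  0.0603] yaw 89.9 grip 0.0879 -> shift cm [0.03 0.1  4.93] turn -0.002
[[319.28703033 274.97450123]]
```

View pics/w11.png

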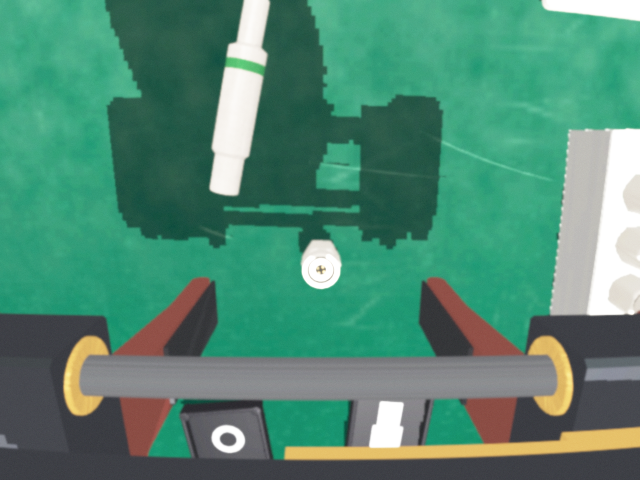

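Cell A's top is at (321,270), about 2 mm nearer than predicted. I'll descend with that correction and allow a longer close.

>>> move_arm:
  targets:
    - [-1,0.2,0.1,1,0]
    - [-1,0.2,0.1,2.2,0]
    - [-1,0.2,0.1,3.4,0]
    - [-1,0.2,0.1,4.5,0]
    - [-1,0.2,0.1,4.9,0]
    - [-1,0.2,0.1,4.9,0]
    - [1,0.2,0.1,4.9,0]
    - [1,0.2,0.1,4.9,0]
    - [1,0.2,0.1,4.9,0]
    - [1,0.2,0.1,4.9,0]

```text
time: 15.7
position: [0.5157, 0.1526, 0.0118]
ee_rot: [[-1.0, 0.002, 0.002], [0.002, 1.0, -0.01], [-0.002, -0.01, -1.0]]
wrist_force: [-0.6, 0.0, -0.3]
grip_width: 0.0643
```

>>> move_arm:
  targets:
    - [1,0,0,0,0]
    - [1,0,0,0,0]
    - [1,0,0,0,0]
    - [1,0,0,0,0]
    - [1,0,0,0,0]
    - [1,0,0,0,0]
    - [1,0,0,0,0]
    - [1,0,0,0,0]
    - [1,0,0,0,0]
    - [1,0,0,0,0]

```text
time: 16.53
position: [0.5157, 0.1526, 0.0118]
ee_rot: [[-1.0, 0.002, 0.002], [0.002, 1.0, -0.01], [-0.002, -0.01, -1.0]]
wrist_force: [0.1, 0.3, -0.5]
grip_width: 0.0178
```

Run:
```python
from h import *
plan(.6395,.0930,.07,97)
```

```text
t 16.53 pos [0.5157 0.1526 0.0118] yaw 89.9 grip 0.0178 -> shift cm [-12.41  -5.99  -5.73] turn -0.124
```

>>> move_arm:
  targets:
    - [1,0,0,-1.5,0]
    - [1,0,0,-3.5,0]
    - [1,-1,-0.5,-5.5,0]
    - [1,-3.5,-2,-5.7,-0.05]
    - [1,-6.5,-3.5,-5.7,-0.1]
    - [1,-9.5,-5,-5.7,-0.124]
    - [1,-11.5,-5.9,-5.7,-0.124]
    - [1,-12.4,-6,-5.7,-0.124]
    - [1,-12.4,-6,-5.7,-0.124]
    - [1,-12.4,-6,-5.7,-0.124]

```text
time: 17.37
position: [0.6383, 0.0938, 0.0691]
ee_rot: [[-0.993, -0.122, 0.001], [-0.122, 0.992, -0.01], [0.001, -0.01, -1.0]]
wrist_force: [-0.4, 0.6, -0.4]
grip_width: 0.0177
```

Run:
```python
from h import *
p=r.camera_params('wrist');im,d=r.grab_frame('wrist');cv2.imwrite('pics/w12.png',im)
plan(.6395,.0930,.0172,97)
```

```text
t 17.42 pos [0.6378 0.0943 0.0692] yaw 97.1 grip 0.0176 -> shift cm [-0.16 -0.1   5.2 ] turn 0.001
```

View pics/w12.png

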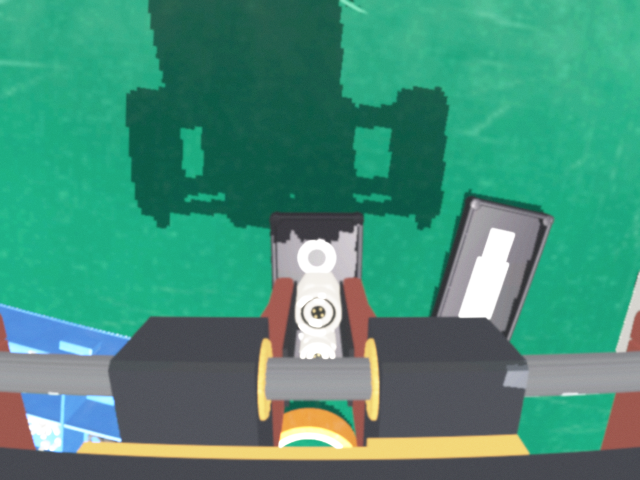

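Cell A is held upright and lined up over the near bay, whose outline is at (317,258). I'll lower and release.

>>> move_arm:
  targets:
    - [1,-0.15,-0.1,1,0]
    - [1,-0.15,-0.1,2,0]
    - [1,-0.15,-0.1,3.2,0]
    - [1,-0.15,-0.1,4.2,0]
    - [1,-0.15,-0.1,4.9,0]
    - [1,-0.15,-0.1,5.2,0]
    - [1,-0.15,-0.1,5.2,0]
    - [1,-0.15,-0.1,5.2,0]
    - [0.7,-0.15,-0.1,5.2,0]
    - [0.2,-0.15,-0.1,5.2,0]

```text
time: 18.25
position: [0.6394, 0.0929, 0.0169]
ee_rot: [[-0.992, -0.123, 0.0], [-0.123, 0.992, -0.01], [0.001, -0.01, -1.0]]
wrist_force: [0.8, -0.1, 0.3]
grip_width: 0.0214
```

>>> move_arm:
  targets:
    - [0,0,0,0,0]
    - [0,0,0,0,0]
    - [0,0,0,0,0]
    - [0,0,0,-0.5,0]
    - [-1,0,0,-1.5,0]
    - [-1,0,0,-3.5,0]
    - [-1,0,0,-5.5,0]
    - [-1,1,0,-6.5,0]
    - [-1,3,0,-6.5,0]
    - [-1,5,0,-6.5,0]

```text
time: 19.08
position: [0.5907, 0.0876, 0.0841]
ee_rot: [[-0.992, -0.123, 0.004], [-0.123, 0.992, -0.009], [-0.003, -0.009, -1.0]]
wrist_force: [-0.3, 0.3, -0.0]
grip_width: 0.0805
```

Run:
```python
from h import *
p=r.camera_params('wrist');im,d=r.grab_frame('wrist');cv2.imwrite('pics/w13.png',im)
plan(.432,.1115,.06,78)
```

```text
t 19.13 pos [0.5856 0.0867 0.083 ] yaw 97.0 grip 0.0847 -> shift cm [14.94  4.37  2.31] turn 0.332
```

View pics/w13.png

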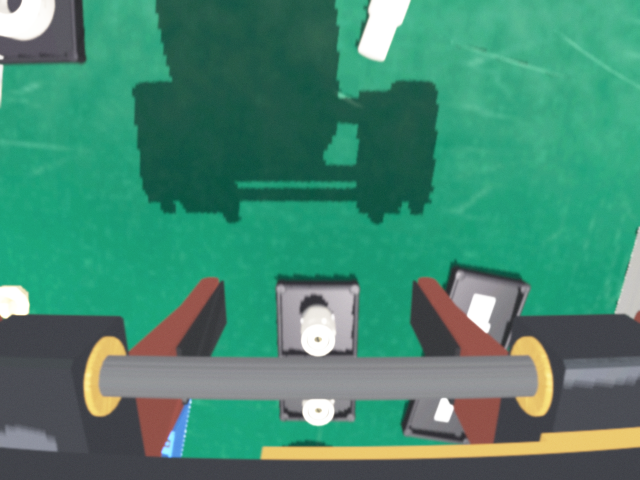

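Both cells stand in their bays, at (318,335) and (318,408). The plug is next.

>>> move_arm:
  targets:
    - [-1,2,0.6,0,0.05]
    - [-1,5,1.5,0,0.12]
    - [-1,8,2.4,0,0.2]
    - [-1,11,3.2,0,0.28]
    - [-1,13.5,4,0.5,0.332]
    - [-1,14.9,4.4,1.5,0.332]
    - [-1,14.9,4.4,2.3,0.332]
    - [-1,14.9,4.4,2.3,0.332]
    - [-1,14.9,4.4,2.3,0.332]
    - [-1,14.9,4.4,2.3,0.332]

```text
time: 19.97
position: [0.4341, 0.1119, 0.0606]
ee_rot: [[-0.978, 0.208, -0.0], [0.208, 0.978, -0.01], [-0.002, -0.009, -1.0]]
wrist_force: [-0.1, 0.3, -0.1]
grip_width: 0.0874
```

Run:
```python
from h import *
p=r.camera_params('wrist');im,d=r.grab_frame('wrist');cv2.imwrite('pics/w14.png',im)
plan(.432,.1115,.0065,78);a=np.radians(-12)
for t in(-.048,0,.048): print(proj(p,(.432+t*np.cos(a),.1115+t*np.sin(a),.0095)))
```

```text
t 20.02 pos [0.434  0.1118 0.0606] yaw 78.0 grip 0.0875 -> shift cm [ 0.2  -0.02  5.41] turn -0.001
[[316.55667236 173.46001007]]
[[316.71220654 261.42910997]]
[[316.85855625 339.92959792]]
```

View pics/w14.png

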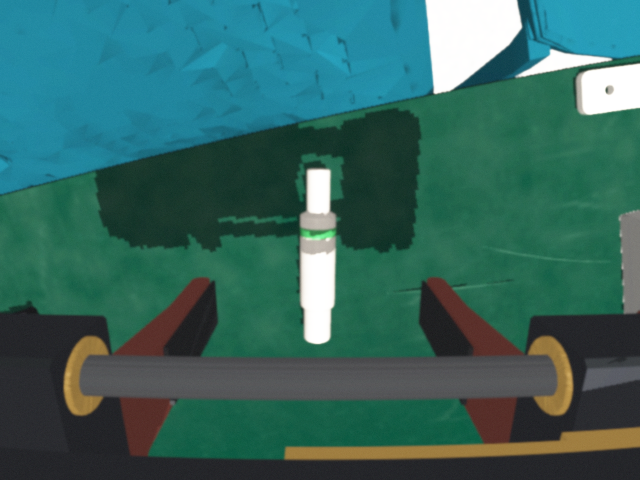

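The plug is aligned vertically in the view, rows 168 to 342 at column 318, matching the prediction. I'll grasp it.

>>> move_arm:
  targets:
    - [-1,0.25,0,1,0]
    - [-1,0.25,0,2.2,0]
    - [-1,0.25,0,3.4,0]
    - [-1,0.25,0,4.6,0]
    - [-1,0.25,0,5.45,0]
    - [-1,0.25,0,5.45,0]
    - [-1,0.25,0,5.45,0]
    - [1,0.25,0,5.45,0]
    - [1,0.25,0,5.45,0]
    - [1,0.25,0,5.45,0]
  newtons: 40

```text
time: 20.85
position: [0.432, 0.112, 0.0067]
ee_rot: [[-0.978, 0.209, 0.001], [0.209, 0.978, -0.009], [-0.002, -0.009, -1.0]]
wrist_force: [1.4, 0.2, -0.1]
grip_width: 0.0714
```

>>> move_arm:
  targets:
    - [1,0,0,0,0]
    - [1,0,0,0,0]
    - [1,0,0,0,0]
    - [1,0,0,0,0]
    - [1,0,0,0,0]
    - [1,0,0,0,0]
    - [1,0,0,0,0]
    - [1,0,0,0,0]
    - [1,0,0,0,0]
    - [1,0,0,0,0]

```text
time: 21.68
position: [0.4319, 0.1119, 0.0066]
ee_rot: [[-0.978, 0.209, 0.0], [0.209, 0.978, -0.009], [-0.002, -0.009, -1.0]]
wrist_force: [-0.2, -0.6, -0.2]
grip_width: 0.0186
```

Run:
```python
from h import *
plan(.657,.192,.08,85.4)
```

```text
t 21.68 pos [0.4319 0.1119 0.0066] yaw 78.0 grip 0.0186 -> shift cm [-20.36  12.46  -7.4 ] turn -0.13
```

>>> move_arm:
  targets:
    - [1,0,0,-1.5,0]
    - [1,0,0,-4,0]
    - [1,-1,0.6,-6.5,0]
    - [1,-3.5,2.1,-7.4,0]
    - [1,-6.5,4,-7.4,-0.04]
    - [1,-9.5,5.8,-7.4,-0.08]
    - [1,-13,8,-7.4,-0.13]
    - [1,-16,9.8,-7.4,-0.13]
    - [1,-18.5,11.3,-7.4,-0.13]
    - [1,-20.3,12.4,-7.4,-0.13]

```text
time: 22.52
position: [0.6585, 0.1924, 0.0795]
ee_rot: [[-0.997, 0.08, 0.001], [0.08, 0.997, -0.009], [-0.002, -0.009, -1.0]]
wrist_force: [-0.5, 0.3, -1.1]
grip_width: 0.0185
```

>>> move_arm:
  targets:
    - [1,-1,0.4,0,0]
    - [1,-1.5,0.8,0,0]
    - [1,-1.5,0.8,0,0]
    - [1,-1.5,0.8,0,0]
    - [1,-1.5,0.8,0,0]
    - [1,-1.5,0.8,0,0]
    - [1,-1.5,0.8,0,0]
    - [1,-1.5,0.8,0,0]
    - [1,-1.5,0.8,0,0]
    - [1,-1.5,0.8,0,0]

```text
time: 23.35
position: [0.674, 0.1992, 0.0796]
ee_rot: [[-0.997, 0.08, 0.001], [0.08, 0.997, -0.009], [-0.002, -0.009, -1.0]]
wrist_force: [0.6, -0.4, -1.2]
grip_width: 0.0186
```

Run:
```python
from h import *
p=r.camera_params('wrist');im,d=r.grab_frame('wrist');cv2.imwrite('pics/w15.png',im)
plan(.657,.192,.0115,85.4)
a=np.radians(-4.6)
for x in(-.063,.063):
  for y in(-.025,.025): print(np.round(proj(p,(.657+x*np.cos(a)-y*np.sin(a),.192+x*np.sin(a)+y*np.cos(a),.01))[0]))
```

```text
t 23.4 pos [0.6741 0.1992 0.0796] yaw 85.4 grip 0.0185 -> shift cm [ 1.66 -0.8   6.82] turn 0.0
[257. 117.]
[348. 117.]
[265. 326.]
[345. 326.]
```

View pics/w15.png

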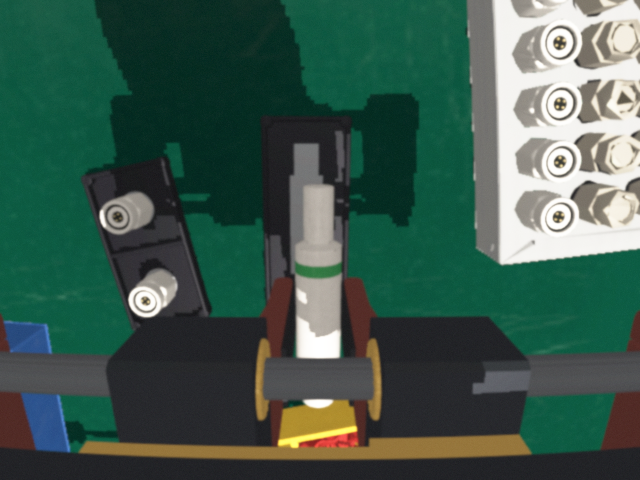

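The plug is held level and aligned with the tray, whose near corners are at (263,118) and (350,118). I'll lower it in two stages.

>>> move_arm:
  targets:
    - [1,0.8,-0.3,0,0]
    - [1,1.65,-0.6,1,0]
    - [1,1.65,-0.65,2.2,0]
    - [1,1.65,-0.65,3.4,0]
    - [1,1.65,-0.65,4.6,0]
    - [1,1.65,-0.65,5.6,0]
    - [1,1.65,-0.65,6.4,0]
    - [1,1.65,-0.65,6.75,0]
    - [1,1.65,-0.65,6.75,0]
    - [1,1.65,-0.65,6.75,0]

```text
time: 24.23
position: [0.6574, 0.1935, 0.0118]
ee_rot: [[-0.997, 0.08, 0.001], [0.08, 0.997, -0.009], [-0.002, -0.009, -1.0]]
wrist_force: [0.8, 0.3, -1.3]
grip_width: 0.0185
```

Run:
```python
from h import *
p=r.camera_params('wrist');im,d=r.grab_frame('wrist');cv2.imwrite('pics/w16.png',im)
print(r.read_state()['wrist_force']);plan(.657,.193,.0117,85.4)
```

```text
[ 0.80929311  0.60790016 -0.87311381]
t 24.28 pos [0.6574 0.1935 0.0118] yaw 85.4 grip 0.0186 -> shift cm [ 0.04 -0.05  0.01] turn 0.0
```

View pics/w16.png

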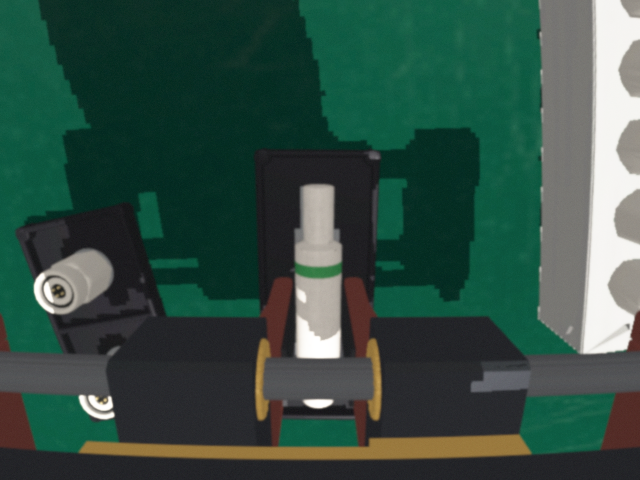

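The plug lies inside the bay, centred at column 318, with the tray spanning 257 to 380. I'll release and lift straight up.

>>> move_arm:
  targets:
    - [0.7,0,0,0,0]
    - [0.4,0,0,0,0]
    - [0.2,0,0,0,0]
    - [0.2,0,0,0,0]
    - [0.2,0,0,0,0]
    - [0.2,0,0,0,0]
    - [0.2,0,0,-0.3,0]
    - [0.2,0,0,-1.3,0]
    - [0.2,0,0,-3,0]
    - [0.2,0,0,-5,0]

```text
time: 25.12
position: [0.6567, 0.1937, 0.0622]
ee_rot: [[-0.997, 0.08, -0.0], [0.08, 0.997, -0.009], [-0.001, -0.009, -1.0]]
wrist_force: [-0.1, 0.2, 0.4]
grip_width: 0.035
```

>>> move_arm:
  targets:
    - [0,0.5,0,-2,0]
    - [-1,2,0,-4,0]
    - [-1,4,0,-6,0]
    - [-1,6.5,0,-8,0]
    - [-1,9,0,-9,0]
    - [-1,10,0,-9,0]
    - [-1,10,0,-9,0]
    - [-1,10,0,-9,0]
    - [-1,10,0,-9,0]
    - [-1,10,0,-9,0]

```text
time: 25.95
position: [0.5579, 0.202, 0.1514]
ee_rot: [[-0.997, 0.081, -0.001], [0.081, 0.997, -0.01], [-0.0, -0.01, -1.0]]
wrist_force: [-0.5, -0.6, 0.4]
grip_width: 0.0876
```

Run:
```python
from h import *
im,d=r.grab_frame('wrist');cv2.imwrite('pics/w17.png',im)
im,d=r.grab_frame('top');cv2.imwrite('pics/top2.png',im);np.save('pics/top2.npy',d)
im,d=r.grab_frame('scene');cv2.imwrite('pics/scene2.png',im)
cv2.imwrite('pics/scene2c.png',cv2.resize(im[160:430,140:460],None,fx=2.2,fy=2.2,interpolation=cv2.INTER_CUBIC))
```

```text
(no output)
```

View pics/w17.png

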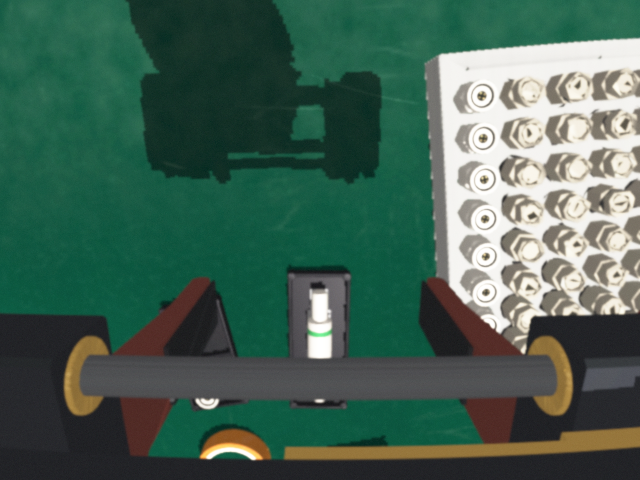

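View pics/top2.png

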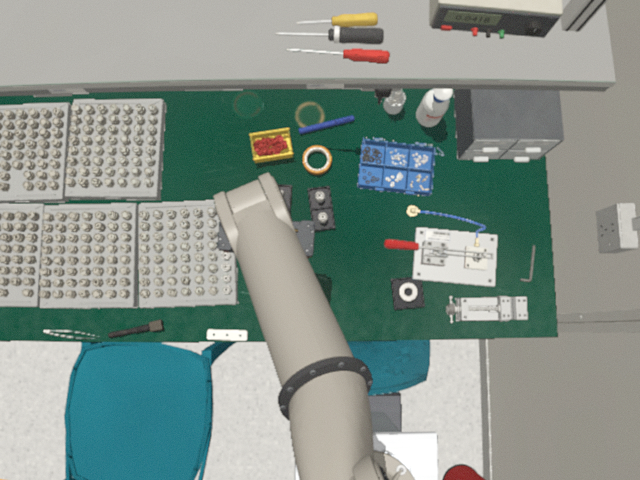

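View pics/scene2c.png

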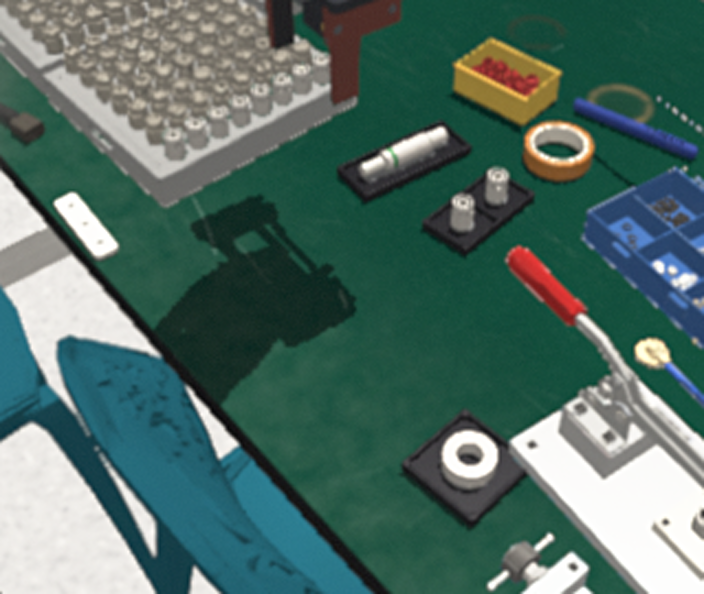

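All four parts look placed: ring at (407,291) in the top view, cells at (320,196) and (322,217), and the plug in its tray in the scene view. I'll do one numeric check before handing in.

Run:
```python
from h import *
im=cv2.imread('pics/top2.png');p=r.camera_params('top')
g=cv2.cvtColor(im,cv2.COLOR_BGR2HSV)
def c(u,v,w,z,lo=150):
    m=cv2.inRange(g[v-w:v+w+1,u-w:u+w+1],(0,0,lo),(179,60,255));m=cv2.morphologyEx(m,cv2.MORPH_OPEN,np.ones((2,2)))
    b=cv2.boundingRect(cv2.findNonZero(m));uv=(u-w+b[0]+(b[2]-1)/2,v-w+b[1]+(b[3]-1)/2)
    return b[2:],onplane(p,[uv],z)[0][:2]
def fr(X,o,a):
    a=np.radians(a);dx=X-np.array(o);return np.round(1000*np.array([dx[0]*np.cos(a)+dx[1]*np.sin(a),-dx[0]*np.sin(a)+dx[1]*np.cos(a)]),1)
b,X=c(407,291,12,.017);print('ring',b,X,fr(X,(.467,-.0985),4))
for u,v in((320,196),(322,217)):
    b,X=c(u,v,9,.030,130);print('cell',b,X,fr(X,(.664,.0945),7))
ps=r.camera_params('scene');sc=cv2.imread('pics/scene2.png');hs=cv2.cvtColor(sc,cv2.COLOR_BGR2HSV)
m=cv2.inRange(hs[205:255,290:360],(0,0,130),(179,70,255));n,l,st,ce=cv2.connectedComponentsWithStats(m)
k=np.vstack([np.argwhere(l==i)[:,::-1] for i in range(1,n) if st[i][4]>15])+[290,205]
R=cv2.minAreaRect((onplane(ps,k.astype(float),.0145)[:,:2]*1000).astype(np.float32));print('plug(scene)',R,'local vs scene tray',fr(np.array(R[0])/1000,(.6556,.1881),-4.6))
s=r.read_state();print(s['time'],s['grip_width'],s['wrist_force'])
```

```text
ring (20, 23) [ 0.47215194 -0.10324315] [ 4.8 -5.1]
cell (10, 9) [0.68772245 0.09575122] [23.7 -1.6]
cell (10, 10) [0.63772543 0.08951752] [-26.7  -1.7]
plug(scene) ((643.555419921875, 165.244873046875), (119.7037353515625, 90.95825958251953), 61.37226104736328) local vs scene tray [-10.2 -23.7]
26.1 0.08761473032474419 [-1.18512981  0.36386204  0.07256927]
```

The ring and cells measure inside their bays. The plug blob number is invalid because the mask merged with neighbouring bright things: it came out 120 x 91 mm. I'll redo that one with a tighter mask.

Run:
```python
from h import *
ps=r.camera_params('scene');sc=cv2.imread('pics/scene2.png');hs=cv2.cvtColor(sc,cv2.COLOR_BGR2HSV)
m=cv2.inRange(hs,(0,0,150),(179,80,255));m=cv2.morphologyEx(m,cv2.MORPH_CLOSE,np.ones((5,5)))
n,l,st,ce=cv2.connectedComponentsWithStats(m)
w=l[226:236,316:330];w=w[w>0];i=np.bincount(w).argmax();print(st[i])
k=np.argwhere(l==i)[:,::-1].astype(float)
R=cv2.minAreaRect((onplane(ps,k,.0145)[:,:2]*1000).astype(np.float32));print(R)
d=np.array(R[0])-[655.6,188.1];a=np.radians(-4.6);print('local',d[0]*np.cos(a)+d[1]*np.sin(a),-d[0]*np.sin(a)+d[1]*np.cos(a))
```

```text
[304 218  39  21 265]
((659.3153686523438, 194.04763793945312), (21.60143280029297, 99.50531768798828), 84.8927230834961)
local 3.226406833293027 6.226448444155046
```

```bash
python3 -c "
from cell import r
print(r.hand_in())"
```

```text
the job is handed in; nothing more can be done
None
```

I put the ring gauge in the square tray, the plug gauge lengthwise in the long tray, and the two cells upright in the two bays. The job was handed in at about 26 s on the robot's clock, with the gripper open and clear; no verdict was reported.

**First grasp missed:** my first try at one cell failed because I lifted before the fingers had closed. The cell stayed standing, and the second try worked.

**Last checks against the 14.5 mm limit:**

| Part | Offset from its bay centre |
|---|---|
| Ring | about 5 mm in x and 5 mm in y |
| Cell, far bay | about 1 mm along the tray, 2 mm across |
| Cell, near bay | about 2 mm along the tray, 2 mm across |
| Plug | about 3 mm along the tray, 6 mm across; angle within about 1° |

- **Plug reading:** my first plug measurement was invalid because the mask merged with other bright things. The figures above come from a tighter mask on the scene camera. The wrist view just before release showed the plug centred across the bay.
- **Camera agreement:** the cameras disagreed with each other by about 2–5 mm.
- **Not measured:** I judged heights and level by eye in the pictures and from the release heights. I also judged by eye that the tape roll and white strip had not moved.

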